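# Press a label holder home behind the reagent shelf lip

## Robot

A 6-joint arm with a two-finger parallel gripper is mounted at the origin on the work surface. World frame = base frame: x ahead of the robot, y to its left, z up, the work surface at z = 0. Lengths are in mm, angles in rad, forces in N, time in s.
With the tool pointing down it reaches from about 300 to 775 mm from the base axis. Payload 14.6 kg.
Tool frame: the origin (TCP) lies midway between the tips of the shut fingers; the grasp point (between the pads) lies manip.tcp_to_grasp behind it (manip.tcp_to_grasp is the distance from the TCP to the grasp point, in mm); x points along the fingers, z is the direction in which the jaws open and shut, and the axes are right-handed (so a half turn about x gives the same grasp; the last joint's range is limited). The gripper opens to 94 mm and grips with 3 to 60 N. Pads are 16 mm wide; open, the fingers measure 119 mm over their backs; the gripper's body (75 mm by 177 mm) begins 78 mm behind the grasp point.
Start: joints at [-1.311, 0.3, 1.521, -0, 1.321, -0.067], TCP at [176.551, -520.883, 205.446] pointing down, gripper open.
Joint ranges: [-3.03, 3.03], [-0.79, 2.21], [0.23, 2.52], [-1.04, 4.18], [0, 3.07], [-2.55, 2.55]. Speed limits (rad/s): [2.22, 2.22, 2.57, 3.14, 3.14, 3.14].

## Interface

Orientations are given as [roll, pitch, yaw] about the fixed x, y, z axes, in that order (R = Rz(yaw) Ry(pitch) Rx(roll)).
In Python, from cell import manip gives the robot as it stands.
- The arm moves only by the shell command python3 -m jog 'ROWS' [FORCE]. ROWS is JSON, a list of rows, each an object of numbers: "grip": the opening, from 0 (shut) to 1 (fully open); "tx", "ty", "tz": the shift along the tool's x, y, z in units of 40 mm (1.0 is 40 mm); "turn": the turn about the tool's x in units of 6 degrees (1.0 is 6 degrees). In form: [{"grip": .., "tx": .., "ty": .., "tz": .., "turn": ..}, ...]. A call has 1 to 12 rows; each row is the pose to reach, as a shift and turn from the pose commanded when the call began, along the tool's axes at that moment; what a row does not reach only later rows make up. A row lasts 1/12 s, in which the tool goes at most 41.7 mm and 7.16 degrees, less where a joint would pass 70% of its speed; a pose out of reach is approached as far as the arm can. A call with a gripper value outside its range is refused whole. The fingers move at their own pace and stop on an object; FORCE is the grip in N (left out, the last holds). Time passes only in rows, so rows that repeat a pose let the fingers close. It gives the time, the measured TCP pose, the force and the opening at its end, in the units of the state.
- manip.read_state(): the state, without advancing time (a new reading comes with each control period).
- manip.camera(name): name is "scene" or "side" or "wrist"; returns a dict with "image" (420x560x3 uint8, red, green, blue), "fx", "fy", "cx", "cy" (pixels), "eye" and "attitude" of the camera in the world. Camera axes: x right, y up, looking along -z (the intrinsics and any distortion apply to the point x, -y, -z); pixel columns grow to the right and rows downward; lengths in mm; the calibration is good to about 2 mm. The wrist camera is an equidistant fisheye: a pixel r from the principal point sees the ray r / f radians off the axis. A picture is of the moment at which its call begins. There is no depth.
- manip.sign_off(): hands the job in, once; it reports no verdict.
The state is a dict: "clock": time; "joints": joint angles; "qd": joint speeds; "effort": joint torques, N m; "eef_pos": TCP position; "eef_rot": TCP orientation; "wrist_force": force on the tool from outside, world axes, zero at the start; "moment": the same for the moment, N m; "finger_gap": finger opening in mm.
Only numpy, scipy, OpenCV 4.12 (cv2) and the standard library are available. Lean on these libraries where they do the work, as an engineer would, in place of code of your own. Each camera call takes 0.05 s, during which the arm holds its last target. There are 200 camera calls.

## Task

Take the loose label holder out of its slotted block, dip its foot into the low open white adhesive dish, then push the foot down behind the metal lip of the reagent shelf, in the empty bay between the two holders already fitted, until the rubber cushion in the bay is fully squeezed. Do not force it, and leave the dish standing and everything else on the bench where it is. Finish while still gripping the holder and holding it pressed home, as the adhesive needs the pressure: do not let go.

Things in the scene. Friction and masses are not known exactly. Their poses are not given: they have to be found in the camera images.
- holder_grip (a point): Centre of the grip head of the loose grey label holder, the point to grasp, 106 mm above the foot's underside. It stands upright in its block. Axes: x through its thickness, y along its width, z up. Head 14 mm thick (x), 60 mm wide (y), 22 mm high. Under the head a plate 6 mm thick and 60 mm wide with a white label on both faces, 51 mm high, then the foot.
- holder_foot (a point): Centre of the underside of the holder's foot, straight below holder_grip, same axes. The foot is a tongue 6 mm thick, 34 mm wide, 44 mm long.
- holder: The whole label holder, 117 mm tall, about 60 g; origin at the centre of its foot's underside, same axes as holder_grip. Its two faces are alike: either may face outward.
- stand: Fixed white slotted block in which the holder stands, 60 mm (x) x 80 mm (y), 35 mm high, its slot along y, 8 mm wide, 38 mm long, 25 mm deep; the holder lifts straight up out of it. Origin at the centre of its underside.
- dish_rim (a point): Centre of the mouth of the low round white ceramic adhesive dish, loose, 300 g: 84 mm across outside, 75 mm clear inside, 45 mm high, inner floor 39 mm below the rim; z up. The thin coat of adhesive is not shown: it looks empty. A dip takes the foot's underside at least 12 mm below the rim for a quarter of a second or more.
- slot_mouth (a point): Centre of the shelf's empty bay at the height of the lip's top, 98 mm above the bench. x points from the lip into the shelf, y along the lip, z up. The bay is a slot 10 mm wide (x) and 54 mm long (y) between the aluminium lip and the white panel. Panel face 5 mm behind this point, its top 32 mm above it: the foot can be felt against it above the lip, then slid down.
- shelf: Fixed white reagent shelf, 300 mm along y, deck 100 mm high; origin on the bench straight below slot_mouth, same axes. The lip is 4 mm thick; its flare leans outward, 10 mm above and 13 mm in front of slot_mouth. Fitted holders stand 80 mm either side along y, tops 79 mm above slot_mouth; bottles on the deck, from 69 mm behind slot_mouth, up to 91 mm above it.
- cushion (a joint): How far the sprung rubber cushion in the empty bay is pressed down: 0 untouched (top 32 mm below slot_mouth), 0.006 m fully squeezed (38 mm below, a hard stop). It resists with about 2 N at first and 6 N fully squeezed, more than the holder's weight, and springs back if let go.
- beaker: Bystander: clear glass beaker, 64 mm across, 85 mm tall, open; origin at the centre of its underside
- bottle_a: Bystander: tall amber reagent bottle, 60 mm across, 130 mm tall; origin at the centre of its underside
- bottle_b: Bystander: white capped bottle, 54 mm across, 110 mm tall; origin at the centre of its underside
- jar: Bystander: low closed jar, 52 mm across, 55 mm tall; origin at the centre of its underside
- marker: Bystander: marker pen lying on the bench, 135 mm long along its x, about 15 mm thick; origin under its middle
- timer: Bystander: flat white bench timer, 45 x 65 mm, 22 mm high; origin at the centre of its underside
Things that resemble listed ones, but are neither listed nor needed, are in the scene too. Of the things that look like the holder, the middle-sized one is meant.

How it is judged:
By the outcome, as a careful person would: the job done as asked, in the order asked, and still so for the second after the job is handed in, while the arm keeps its last pose, push and grip.
It also fails if it takes over 48 s, if anything falls off the work surface, if the arm or the gripper's body presses on something with over 40 N, if the wrist force passes 120 N, or if a joint passes its speed limit or range.

## Working session

There is one attempt and no reset: what is moved stays moved. The work goes in short steps, Python scripts to look and compute and a shell command to move; the robot and the scene stay as the last step left them, time stands still between calls to the robot, and variables do not carry over. Pictures are saved under pics/ and viewed, about 8 in all and at most 12, crops included, and the job is handed in when it is done.

```bash
ls; mkdir -p pics
cat > h.py <<'E'
from cell import manip
import numpy as np, cv2
from scipy.spatial.transform import Rotation as R
def snap(n,f):
    c=manip.camera(n); cv2.imwrite('pics/'+f,c['image'][:,:,::-1]); 
    import pickle; pickle.dump(c,open('pics/'+f+'.pkl','wb')); return c
E
python3 - <<'E'
from h import *
for n in('scene','side','wrist'):
    c=snap(n,n+'1.png'); print(n,{k:v for k,v in c.items() if k!='image'})
print(manip.tcp_to_grasp, manip.read_state())
E
```

```text
pics
scene {'fx': 513.3806298979899, 'fy': 513.3806298979899, 'cx': 276.3253980138036, 'cy': 214.80200449150553, 'eye': array([1127.28321847, -566.28746993,  850.1537095 ]), 'attitude': array([ 0.7805452 , -0.00551543,  0.79421777])}
side {'fx': 470.9781694727956, 'fy': 470.9781694727956, 'cx': 290.85090713719353, 'cy': 207.78315181611583, 'eye': array([482.01914037, 717.8399105 , 674.60181875]), 'attitude': array([ 0.91308729, -0.01998495, -2.97281449])}
wrist {'fx': 325.19226210127806, 'fy': 325.19226210127806, 'cx': 284.28338771418737, 'cy': 207.15045464097003, 'eye': array([ 251.40868738, -495.84158432,  383.73598229]), 'attitude': array([-2.75953961e-01,  1.08971962e-03, -1.24405904e+00])}
18.8 {'clock': 0.15, 'joints': array([-1.31061183e+00,  3.00335780e-01,  1.52138375e+00,  1.38188028e-05,
        1.32069133e+00, -6.65961613e-02]), 'qd': array([-4.27767017e-04, -1.58708599e-03, -1.46345179e-03, -1.33813480e-03,
        1.09392133e-03,  8.11785015e-05]), 'effort': array([ 1.44079895e-03, -5.31960940e+01, -3.52820671e+01,  7.08296243e-02,
        2.35706905e-02, -7.38000585e-05]), 'eef_pos': array([ 176.50507619, -520.72355968,  205.04403891]), 'eef_rot': array([3.0586378 , 1.56997801, 1.81461871]), 'wrist_force': array([-0.21205841,  0.0527809 ,  0.26767456]), 'moment': array([-0.0019515 , -0.0185089 ,  0.01228292]), 'finger_gap': 94.08668597520055}
```

View pics/scene1.png

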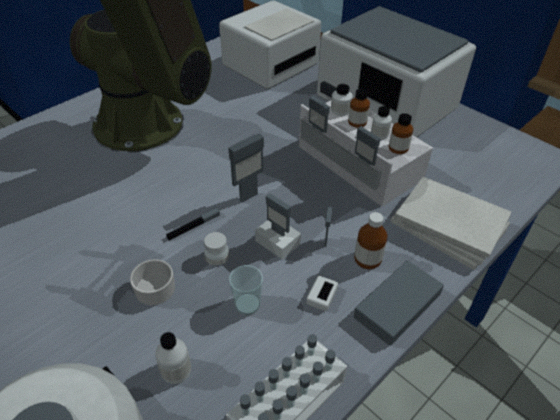

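View pics/side1.png

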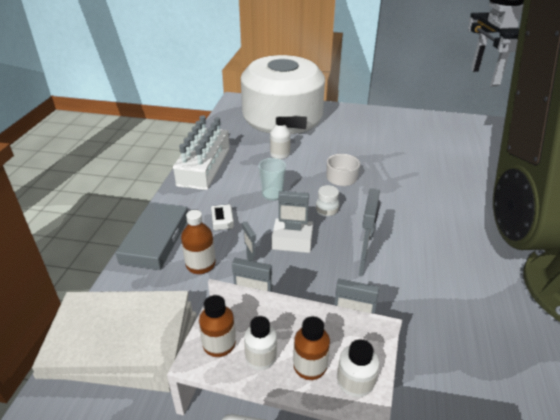

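The scene view shows the dish at about (153,283), the loose holder in its block at (278,225), and the shelf bay between (318,115) and (368,147). The side view shows the dish at (343,168), the holder at (293,215), and the fitted holders at (252,275) and (357,297). Next I'll enlarge these areas.

Run:
```python
from h import *
s=cv2.imread('pics/scene1.png'); d=cv2.imread('pics/side1.png')
def cr(im,x,y,w,h,k):
    o=cv2.resize(im[y:y+h,x:x+w],None,fx=k,fy=k,interpolation=cv2.INTER_CUBIC)
    for i in range(0,w,10):
        cv2.line(o,(i*k,0),(i*k,6 if i%50 else 12),(0,0,255),1); 
        if i%20==0: cv2.putText(o,str(x+i),(i*k,20),0,.33,(0,0,255),1)
    for i in range(0,h,10):
        cv2.line(o,(0,i*k),(6,i*k),(0,0,255),1)
        if i%20==0: cv2.putText(o,str(y+i),(8,i*k+4),0,.33,(0,0,255),1)
    return o
a=np.vstack([cr(s,240,180,80,60+20,5)[:400],])
A=np.hstack([cr(s,240,180,80,80,5),cr(d,260,180,80,80,5)]); 
B=np.hstack([cr(s,295,80,100,50,4),cr(d,225,250,100,50,4)])
cv2.imwrite('pics/c1.png',np.vstack([A,B]))
C=np.hstack([cr(s,295,80,100,100,4)[:300*2],cr(d,225,250,100,100,4)])
C2=np.hstack([cr(s,300,120,100,50,4),cr(d,300,255,100,50,4)])
cv2.imwrite('pics/c2.png',np.vstack([cr(s,290,80,150,60,5)[:, :750],cr(d,225,255,150,60,5)]))
```

```text
(no output)
```

View pics/c1.png

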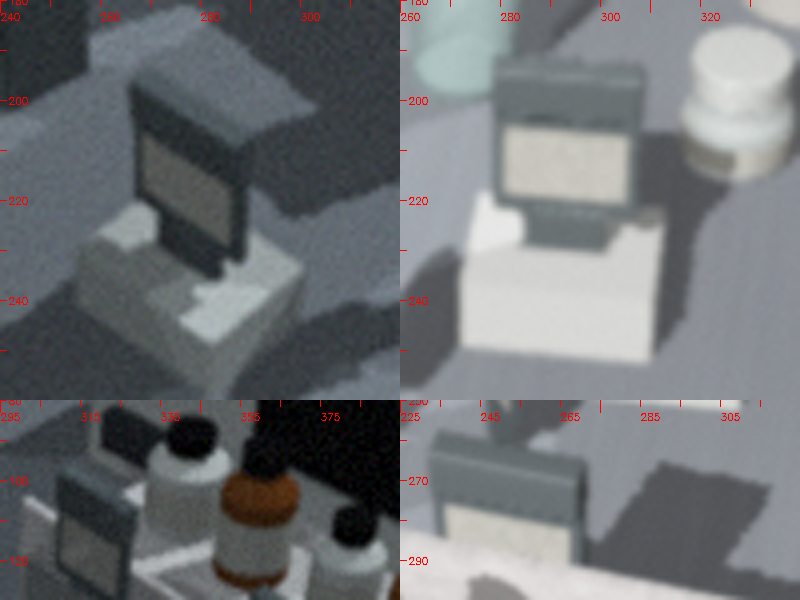

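View pics/c2.png

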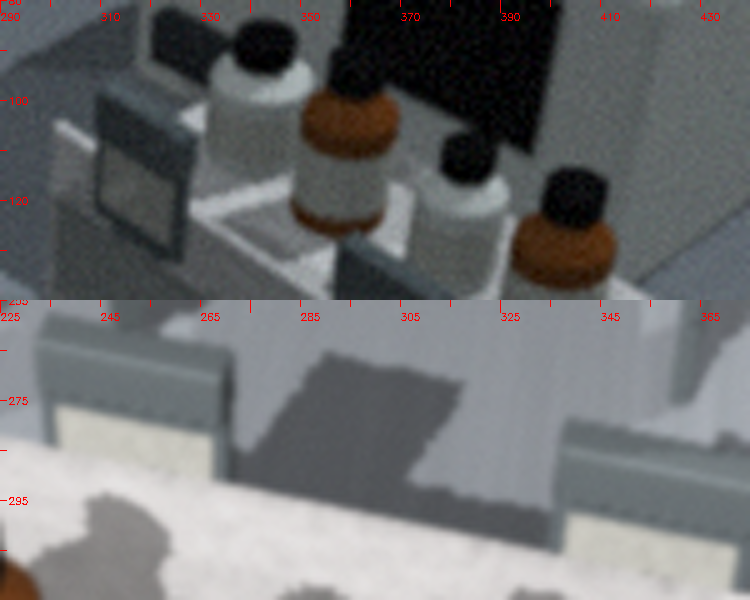

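The crops give the holder-head corners in both views. Now I'll intersect those rays with the known heights and compare the two cameras.

```bash
cat >> h.py <<'E'
import pickle
def ray(f,u,v):
    c=pickle.load(open('pics/'+f+'.pkl','rb')); x=(u-c['cx'])/c['fx']; y=(v-c['cy'])/c['fy']
    if 'wrist' in f:
        r=np.hypot(x,y); d=np.array([x/r*np.sin(r),-y/r*np.sin(r),-np.cos(r)])
    else: d=np.array([x,-y,-1.])
    return c['eye'],R.from_euler('xyz',c['attitude']).apply(d)
def atz(f,u,v,z):
    e,d=ray(f,u,v); return np.round((e+d*(z-e[2])/d[2]),1)
def tri(*obs):
    A=0;b=0
    for o in obs:
        e,d=ray(*o); d=d/np.linalg.norm(d); P=np.eye(3)-np.outer(d,d); A=A+P; b=b+P@e
    return np.round(np.linalg.solve(A,b),1)
E
python3 - <<'E'
from h import *
S,D='scene1.png','side1.png'
print('holder top tri',tri((S,279,201),(D,294,193.2)))
for p in [(266.4,196),(289,209)]: print('S corner',atz(S,*p,127))
for p in [(279,194.4),(309,196)]: print('D corner',atz(D,*p,127))
for p in [(267.4,221),(288.6,233)]: print('S plate bot',atz(S,*p,54))
for p in [(278.4,221.4),(307,223)]: print('D plate bot',atz(D,*p,54))
for nm,q in dict(bl=(256,227),bm=(281,247.5),br=(300.5,233.5)).items(): print('S block top',atz(S,*q,35))
for q in [(272.5,235.5),(311,238)]: print('D block',atz(D,*q,35))
print('dish',atz(S,153,275,45),atz(D,343,164,45),tri((S,153,275),(D,343,164)))
print('fit1 S',atz(S,319,101.6,177),'D right',atz(D,358,283.5,177),'tri',tri((S,319,101.6),(D,358,283.5)))
print('fit2 S tl',atz(S,358,127.6,177),'D',atz(D,253,262.6,177))
for p in [(309.2,97.5),(326.5,108.5)]: print('S h1 corner',atz(S,*p,177))
for p in [(233,264),(271,270.5),(338,285)]: print('D corner',atz(D,*p,177))
E
```

```text
holder top tri [593.2 -29.9 126.8]
S corner [566.2 -38.  127. ]
S corner [625.3 -31.8 127. ]
D corner [620.6 -21.1 127. ]
D corner [561.6 -27.3 127. ]
S plate bot [567.9 -37.5  54. ]
S plate bot [624.5 -29.8  54. ]
D plate bot [622.4 -25.8  54. ]
D plate bot [563.3 -32.1  54. ]
S block top [550.4 -55.4  35. ]
S block top [630.4 -58.1  35. ]
S block top [6.314e+02 3.000e-01 3.500e+01]
D block [630.   -1.2  35. ]
D block [550.8  -8.6  35. ]
dish [ 511.2 -296.1   45. ] [ 508.8 -289.4   45. ] [ 508.8 -295.    41.6]
fit1 S [456.1 239.7 177. ] D right [455.9 237.7 177. ] tri [456.3 238.8 177.8]
fit2 S tl [586.3 224.9 177. ] D [613.6 224.5 177. ]
S h1 corner [428. 236. 177.]
S h1 corner [487.6 230.8 177. ]
D corner [642.1 233.  177. ]
D corner [583.8 235.6 177. ]
D corner [483.9 246.  177. ]
```

Both cameras agree. The holder is at about (593,-30) with its width about 6° off world x. The dish is at (509,-293). The bay is at about (535,231) with the lip running about -5°. Next I'll write a helper to work out the moves.

```bash
cat >> h.py <<'E'
def plan(x,y,z,yaw=None,foot=False):
    "target grasp point xyz (foot point if foot), yaw deg of jaw axis mod 180 -> units"
    s=manip.read_state(); M=R.from_euler('xyz',s['eef_rot']).as_matrix()
    g=s['eef_pos']-M[:,0]*manip.tcp_to_grasp; t=np.array([x,y,z+(106 if foot else 0)])
    d=M.T@(t-g)/40; cy=np.degrees(np.arctan2(M[1,2],M[0,2]))
    dy=0 if yaw is None else (yaw-cy+90)%180-90
    print('grasp',g.round(1),'jawyaw',cy.round(2),'toolx',M[:,0].round(4),'F',s['wrist_force'].round(1),'gap',round(s['finger_gap'],1),'t',round(s['clock'],2),'j6',s['joints'][5].round(2))
    print('tx ty tz',d.round(3),'turn (tool x down => -dyaw)',np.round(-dy/6,3))
E
python3 - <<'E'
from h import *
plan(593.3,-29.7,225,96)
print('big holder',atz('scene1.png',248,198,0), 'top',tri(('scene1.png',247,140),('side1.png',372,193)))
E
```

```text
grasp [ 176.5 -520.7  223.8] jawyaw -71.28 toolx [-2.e-04  8.e-04 -1.e+00] F [-0.2  0.1  0.3] gap 94.1 t 0.15 j6 -0.07
tx ty tz [-0.021 13.809 -8.282] turn (tool x down => -dyaw) 2.12
big holder [441.8  18.1  -0. ] top [446.3  15.8 179.1]
```

```bash
python3 -m jog '[{"ty":9.6,"tz":-5.8,"turn":2.1},{"ty":9.6,"tz":-5.8,"turn":2.1},{"ty":9.6,"tz":-5.8,"turn":2.1},{"ty":9.6,"tz":-5.8,"turn":2.1},{"ty":9.6,"tz":-5.8,"turn":2.1},{"ty":9.6,"tz":-5.8,"turn":2.1},{"ty":9.6,"tz":-5.8,"turn":2.1},{"ty":9.6,"tz":-5.8,"turn":2.1},{"ty":9.6,"tz":-5.8,"turn":2.1},{"ty":9.6,"tz":-5.8,"turn":2.1},{"ty":9.6,"tz":-5.8,"turn":2.1},{"ty":9.6,"tz":-5.8,"turn":2.1}]'; python3 -c "
from h import *
plan(593.3,-29.7,225,96)"
```

```text
grasp [ 176.5 -520.7  223.8] jawyaw -71.28 toolx [-2.e-04  8.e-04 -1.e+00] F [-0.2  0.1  0.3] gap 94.1 t 0.15 j6 -0.07
tx ty tz [-0.021 13.809 -8.282] turn (tool x down => -dyaw) 2.12$[0]: bad value
```

```bash
python3 -m jog '[{"grip":1,"tx":0,"ty":9.6,"tz":-5.8,"turn":2.1},{"grip":1,"tx":0,"ty":9.6,"tz":-5.8,"turn":2.1},{"grip":1,"tx":0,"ty":9.6,"tz":-5.8,"turn":2.1},{"grip":1,"tx":0,"ty":9.6,"tz":-5.8,"turn":2.1},{"grip":1,"tx":0,"ty":9.6,"tz":-5.8,"turn":2.1},{"grip":1,"tx":0,"ty":9.6,"tz":-5.8,"turn":2.1},{"grip":1,"tx":0,"ty":9.6,"tz":-5.8,"turn":2.1},{"grip":1,"tx":0,"ty":9.6,"tz":-5.8,"turn":2.1},{"grip":1,"tx":0,"ty":9.6,"tz":-5.8,"turn":2.1},{"grip":1,"tx":0,"ty":9.6,"tz":-5.8,"turn":2.1},{"grip":1,"tx":0,"ty":9.6,"tz":-5.8,"turn":2.1},{"grip":1,"tx":0,"ty":9.6,"tz":-5.8,"turn":2.1}]'; python3 -c "
from h import *
plan(593.3,-29.7,225,96)"
```

```text
clock: 1.15
eef_pos: [468.2, -173.9, 205.2]
eef_rot: [2.821, 1.57, 1.361]
wrist_force: [0.5, 0.6, -0.0]
finger_gap: 94.3
grasp [ 468.2 -174.   224. ] jawyaw -83.63 toolx [ 2.e-04  8.e-04 -1.e+00] F [ 0.5  0.6 -0. ] gap 94.3 t 1.15 j6 1.03
tx ty tz [-0.022  3.508 -3.237] turn (tool x down => -dyaw) 0.062
```

```bash
python3 -m jog '[{"grip":1,"tx":0,"ty":3.5,"tz":-3.24,"turn":0.06},{"grip":1,"tx":0,"ty":3.5,"tz":-3.24,"turn":0.06},{"grip":1,"tx":0,"ty":3.5,"tz":-3.24,"turn":0.06},{"grip":1,"tx":0,"ty":3.5,"tz":-3.24,"turn":0.06},{"grip":1,"tx":0,"ty":3.5,"tz":-3.24,"turn":0.06},{"grip":1,"tx":0,"ty":3.5,"tz":-3.24,"turn":0.06},{"grip":1,"tx":0,"ty":3.5,"tz":-3.24,"turn":0.06},{"grip":1,"tx":0,"ty":3.5,"tz":-3.24,"turn":0.06}]'; python3 -c "
from h import *
snap('wrist','wrist2.png')
plan(593.3,-29.7,116,96)"
```

```text
clock: 1.82
eef_pos: [590.6, -34.9, 205.2]
eef_rot: [-1.566, 1.57, -3.037]
wrist_force: [0.1, -1.0, -0.2]
finger_gap: 93.9
grasp [590.6 -35.2 224.2] jawyaw -84.3 toolx [-3.e-04 -1.e-04 -1.e+00] F [0.3 0.3 0.1] gap 94.0 t 1.87 j6 1.35
tx ty tz [ 2.705  0.082 -0.129] turn (tool x down => -dyaw) -0.049
```

View pics/wrist2.png

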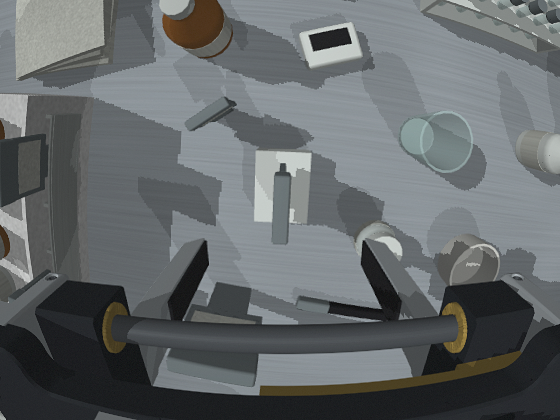

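The wrist view shows the holder's top face centred near (281,208), with ends at (282,172) and (280,244). The dish rim is around (473,259).

```bash
python3 -c "
from h import *
W='wrist2.png'
a,b=atz(W,282,172,127),atz(W,280,243.5,127); print(a,b,(a+b)/2,np.linalg.norm(a-b),np.degrees(np.arctan2(*(a-b)[1::-1])))
a,b=atz(W,275,172,127),atz(W,289.5,172,127);print(a,b)
print('dish',atz(W,473,259,45))
plan(593.3,-29.7,116,96)"
```

```text
[625.7 -29.9 127. ] [564.4 -34.3 127. ] [595.05 -32.1  127.  ] 61.45770903637727 4.105543435621641
[625.2 -24.4 127. ] [626.3 -35.9 127. ]
dish [ 528.3 -288.8   45. ]
grasp [590.6 -35.2 224.2] jawyaw -84.3 toolx [-3.e-04 -1.e-04 -1.e+00] F [0.3 0.3 0.1] gap 94.0 t 1.87 j6 1.35
tx ty tz [ 2.705  0.082 -0.129] turn (tool x down => -dyaw) -0.049
```

```bash
python3 -m jog '[{"grip":1,"tx":0.8,"ty":0.09,"tz":-0.1,"turn":0},{"grip":1,"tx":1.6,"ty":0.09,"tz":-0.1,"turn":0},{"grip":1,"tx":2.2,"ty":0.09,"tz":-0.1,"turn":0},{"grip":0.5,"tx":2.7,"ty":0.09,"tz":-0.1,"turn":0},{"grip":0.3,"tx":2.7,"ty":0.09,"tz":-0.1,"turn":0},{"grip":0.25,"tx":2.7,"ty":0.09,"tz":-0.1,"turn":0},{"grip":0.25,"tx":2.7,"ty":0.09,"tz":-0.1,"turn":0},{"grip":0.25,"tx":2.7,"ty":0.09,"tz":-0.1,"turn":0},{"grip":0.25,"tx":2.7,"ty":0.09,"tz":-0.1,"turn":0},{"grip":0.25,"tx":2.7,"ty":0.09,"tz":-0.1,"turn":0}]' 5; python3 -c "
from h import *
snap('wrist','wrist3.png')
w=cv2.imread('pics/wrist3.png');cv2.imwrite('pics/c3.png',cv2.resize(w[130:380,120:440],None,fx=2.4,fy=2.4))
plan(594,-30.7,116,95.5)"
```

```text
clock: 2.7
eef_pos: [594.7, -29.9, 98.5]
eef_rot: [1.363, 1.569, -0.107]
wrist_force: [-0.4, -0.4, -0.2]
finger_gap: 50.3
grasp [594.5 -29.8 117. ] jawyaw -84.24 toolx [ 1.1e-03 -1.0e-04 -1.0e+00] F [ 1.   0.5 -0.4] gap 46.7 t 2.75 j6 1.36
tx ty tz [ 0.025 -0.015  0.021] turn (tool x down => -dyaw) 0.044
```

View pics/c3.png

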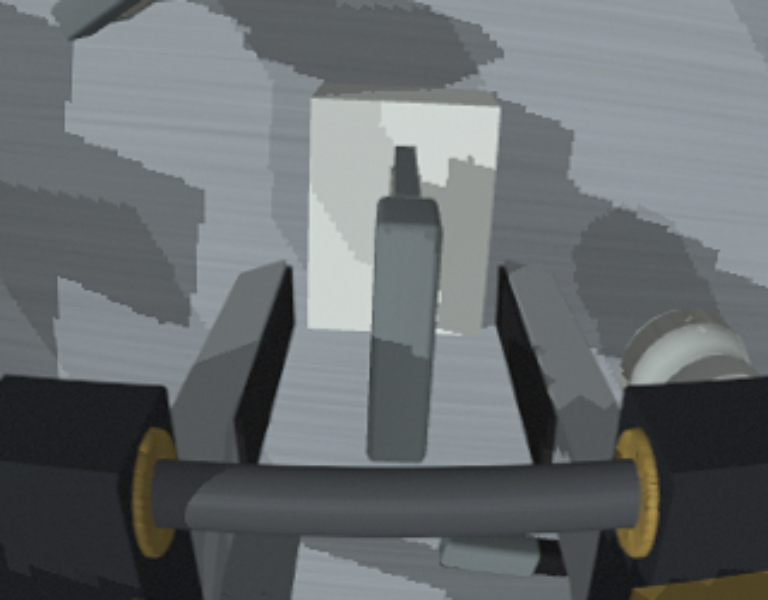

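The holder sits about 1.5 mm to image right (-y) of centre and is turned about 2° relative to the jaws. I'll correct both and close gently.

```bash
python3 -m jog '[{"grip":0.3,"tx":0.02,"ty":-0.01,"tz":0.04,"turn":0.25},{"grip":0,"tx":0.02,"ty":-0.01,"tz":0.04,"turn":0.25},{"grip":0,"tx":0.02,"ty":-0.01,"tz":0.04,"turn":0.25},{"grip":0,"tx":0.02,"ty":-0.01,"tz":0.04,"turn":0.25},{"grip":0,"tx":0.02,"ty":-0.01,"tz":0.04,"turn":0.25},{"grip":0,"tx":0.02,"ty":-0.01,"tz":0.04,"turn":0.25},{"grip":0,"tx":0.02,"ty":-0.01,"tz":0.04,"turn":0.25},{"grip":0,"tx":0.02,"ty":-0.01,"tz":0.04,"turn":0.25},{"grip":0,"tx":0.02,"ty":-0.01,"tz":0.04,"turn":0.25},{"grip":0,"tx":0.02,"ty":-0.01,"tz":0.04,"turn":0.25},{"grip":0,"tx":0.02,"ty":-0.01,"tz":0.04,"turn":0.25},{"grip":0,"tx":0.02,"ty":-0.01,"tz":0.04,"turn":0.25}]' 5; python3 -c "
from h import *
print(manip.read_state()['moment'])
plan(594,-30.7,116,95.5)"
```

```text
clock: 3.75
eef_pos: [594.1, -31.4, 96.6]
eef_rot: [-2.262, 1.571, 2.525]
wrist_force: [0.1, 0.0, 0.2]
finger_gap: 14.3
[ 0.05001799  0.00481693 -0.00124431]
grasp [594.1 -31.4 115.4] jawyaw -85.74 toolx [-0.  0. -1.] F [0.1 0.  0.2] gap 14.3 t 3.75 j6 1.38
tx ty tz [-0.014 -0.    -0.017] turn (tool x down => -dyaw) -0.206
```

```bash
python3 -m jog '[{"grip":0,"tx":0,"ty":0,"tz":0,"turn":0},{"grip":0,"tx":0,"ty":0,"tz":0,"turn":0},{"grip":0,"tx":0,"ty":0,"tz":0,"turn":0},{"grip":0,"tx":-0.2,"ty":0,"tz":0,"turn":0},{"grip":0,"tx":-0.5,"ty":0,"tz":0,"turn":0},{"grip":0,"tx":-0.8,"ty":0,"tz":0,"turn":0},{"grip":0,"tx":-1.2,"ty":0,"tz":0,"turn":0},{"grip":0,"tx":-1.8,"ty":0,"tz":0,"turn":0},{"grip":0,"tx":-2.4,"ty":0,"tz":0,"turn":0},{"grip":0,"tx":-3.0,"ty":0,"tz":0,"turn":0},{"grip":0,"tx":-3.0,"ty":0,"tz":0,"turn":0}]' 40; python3 -c "
from h import *
print(manip.read_state()['moment'])
plan(510,-293,230,85)"
```

```text
clock: 4.67
eef_pos: [595.6, -31.5, 223.3]
eef_rot: [1.381, 1.562, -0.116]
wrist_force: [-0.3, 0.7, 0.8]
finger_gap: 13.9
[ 0.06639002 -0.03904122 -0.04221442]
grasp [595.5 -31.5 242.1] jawyaw -85.73 toolx [ 0.0087 -0.001  -1.    ] F [-0.3  0.7  0.8] gap 13.9 t 4.67 j6 1.38
tx ty tz [ 0.292 -2.62   6.359] turn (tool x down => -dyaw) 1.544
```

```bash
python3 -c "
from h import *
print('dome',tri(('scene1.png',45,405),('side1.png',283,66)))"; python3 -m jog '[{"grip":0,"tx":0.25,"ty":-2.6,"tz":6.36,"turn":0},{"grip":0,"tx":0.25,"ty":-2.6,"tz":6.36,"turn":0},{"grip":0,"tx":0.25,"ty":-2.6,"tz":6.36,"turn":0},{"grip":0,"tx":0.25,"ty":-2.6,"tz":6.36,"turn":0},{"grip":0,"tx":0.25,"ty":-2.6,"tz":6.36,"turn":0},{"grip":0,"tx":0.25,"ty":-2.6,"tz":6.36,"turn":0},{"grip":0,"tx":0.25,"ty":-2.6,"tz":6.36,"turn":0},{"grip":0,"tx":0.25,"ty":-2.6,"tz":6.36,"turn":0},{"grip":0,"tx":0.25,"ty":-2.6,"tz":6.36,"turn":0},{"grip":0,"tx":0.25,"ty":-2.6,"tz":6.36,"turn":0}]'; python3 -c "
from h import *
snap('wrist','wrist4.png')
plan(510,-293,230,85)"
```

```text
dome [ 706.2 -569.3  179.8]
clock: 5.5
eef_pos: [509.5, -292.3, 207.2]
eef_rot: [1.284, 1.57, -0.212]
wrist_force: [0.2, 0.9, -0.2]
finger_gap: 13.7
grasp [ 509.7 -291.9  225.9] jawyaw -85.68 toolx [ 5.e-04 -1.e-04 -1.e+00] F [ 0.1  0.6 -0.4] gap 13.4 t 5.55 j6 0.91
tx ty tz [-0.102  0.005  0.029] turn (tool x down => -dyaw) 1.554
```

View pics/wrist4.png

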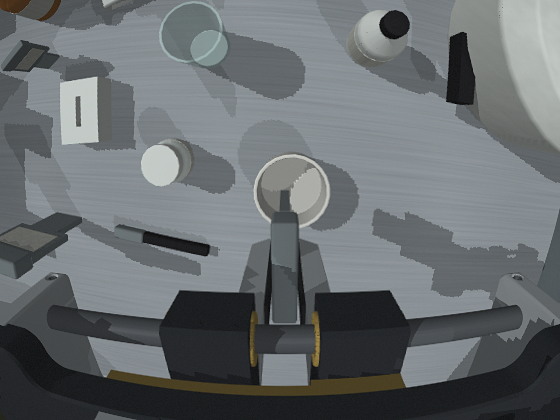

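The holder is held straight and the dish rim is centred near (291,190).

```bash
python3 -c "
from h import *
d=atz('wrist4.png',291.5,190,45);print(d)
plan(d[0],d[1],26,None,True)"
```

```text
[ 511.8 -300.3   45. ]
grasp [ 509.7 -291.9  225.9] jawyaw -85.68 toolx [ 5.e-04 -1.e-04 -1.e+00] F [ 0.1  0.6 -0.4] gap 13.4 t 5.55 j6 0.91
tx ty tz [2.348 0.035 0.214] turn (tool x down => -dyaw) 0.0
```

```bash
python3 -m jog '[{"grip":0,"tx":0.6,"ty":0.03,"tz":0.15,"turn":0},{"grip":0,"tx":1.2,"ty":0.03,"tz":0.15,"turn":0},{"grip":0,"tx":1.7,"ty":0.03,"tz":0.15,"turn":0},{"grip":0,"tx":2.1,"ty":0.03,"tz":0.15,"turn":0},{"grip":0,"tx":2.35,"ty":0.03,"tz":0.15,"turn":0},{"grip":0,"tx":2.35,"ty":0.03,"tz":0.15,"turn":0},{"grip":0,"tx":2.35,"ty":0.03,"tz":0.15,"turn":0},{"grip":0,"tx":2.35,"ty":0.03,"tz":0.15,"turn":0},{"grip":0,"tx":2.35,"ty":0.03,"tz":0.15,"turn":0},{"grip":0,"tx":2.35,"ty":0.03,"tz":0.15,"turn":0},{"grip":0,"tx":2.35,"ty":0.03,"tz":0.15,"turn":0},{"grip":0,"tx":2.35,"ty":0.03,"tz":0.15,"turn":0}]';python3 -c "
from h import *
snap('side','side5.png')
plan(0,0,0)"
python3 -m jog '[{"grip":0,"tx":0,"ty":0,"tz":0,"turn":0},{"grip":0,"tx":-0.4,"ty":0,"tz":0,"turn":0},{"grip":0,"tx":-0.9,"ty":0,"tz":0,"turn":0},{"grip":0,"tx":-1.6,"ty":0,"tz":0,"turn":0},{"grip":0,"tx":-2.4,"ty":0,"tz":0,"turn":0},{"grip":0,"tx":-3.3,"ty":0,"tz":0,"turn":0},{"grip":0,"tx":-4.2,"ty":0,"tz":0,"turn":0},{"grip":0,"tx":-4.5,"ty":0,"tz":0,"turn":0},{"grip":0,"tx":-4.5,"ty":0,"tz":0,"turn":0}]'
python3 -c "
from h import *
plan(535,200,170,85,True)"
```

```text
clock: 6.55
eef_pos: [511.0, -298.8, 113.0]
eef_rot: [0.919, 1.57, -0.578]
wrist_force: [-0.5, -0.7, -0.5]
finger_gap: 13.6
grasp [ 510.9 -298.8  131.7] jawyaw -85.74 toolx [ 3.e-04 -2.e-04 -1.e+00] F [0.1 0.3 0.1] gap 13.6 t 6.6 j6 0.91
tx ty tz [  3.287 -12.185  -8.398] turn (tool x down => -dyaw) 0.0
clock: 7.35
eef_pos: [511.6, -299.2, 296.4]
eef_rot: [0.915, 1.565, -0.581]
wrist_force: [-0.1, -0.4, -1.2]
finger_gap: 13.8
grasp [ 511.5 -299.1  315.2] jawyaw -85.74 toolx [ 0.005  -0.0033 -1.    ] F [-0.1 -0.4 -1.2] gap 13.8 t 7.35 j6 0.91
tx ty tz [  0.942   1.509 -12.403] turn (tool x down => -dyaw) 1.544
```

```bash
python3 -c "
from h import *
plan(534,150,205,85,True)"; python3 -m jog '[{"grip":0,"tx":0,"ty":1.4,"tz":-11.1,"turn":1.5},{"grip":0,"tx":0,"ty":1.4,"tz":-11.1,"turn":1.5},{"grip":0,"tx":0,"ty":1.4,"tz":-11.1,"turn":1.5},{"grip":0,"tx":0,"ty":1.4,"tz":-11.1,"turn":1.5},{"grip":0,"tx":0,"ty":1.4,"tz":-11.1,"turn":1.5},{"grip":0,"tx":0,"ty":1.4,"tz":-11.1,"turn":1.5},{"grip":0,"tx":0,"ty":1.4,"tz":-11.1,"turn":1.5},{"grip":0,"tx":0,"ty":1.4,"tz":-11.1,"turn":1.5},{"grip":0,"tx":0,"ty":1.4,"tz":-11.1,"turn":1.5},{"grip":0,"tx":0,"ty":1.4,"tz":-11.1,"turn":1.5},{"grip":0,"tx":0,"ty":1.4,"tz":-11.1,"turn":1.5},{"grip":0,"tx":0,"ty":1.4,"tz":-11.1,"turn":1.5}]'
python3 -c "
from h import *
snap('wrist','wrist6.png')
plan(534,180,180,85,True)"
```

```text
grasp [ 511.5 -299.1  315.2] jawyaw -85.74 toolx [ 0.005  -0.0033 -1.    ] F [-0.1 -0.4 -1.2] gap 13.8 t 7.35 j6 0.91
tx ty tz [  0.071   1.395 -11.155] turn (tool x down => -dyaw) 1.544
clock: 8.35
eef_pos: [532.9, 153.0, 290.5]
eef_rot: [-1.595, 1.568, 3.039]
wrist_force: [-0.5, -0.9, 0.0]
finger_gap: 14.2
grasp [533.1 150.6 309.4] jawyaw -94.52 toolx [-2.8e-03 -4.0e-04 -1.0e+00] F [ 0.3 -0.6  0.1] gap 13.4 t 8.4 j6 1.86
tx ty tz [ 0.584 -0.035 -0.736] turn (tool x down => -dyaw) 0.08
```

View pics/wrist6.png

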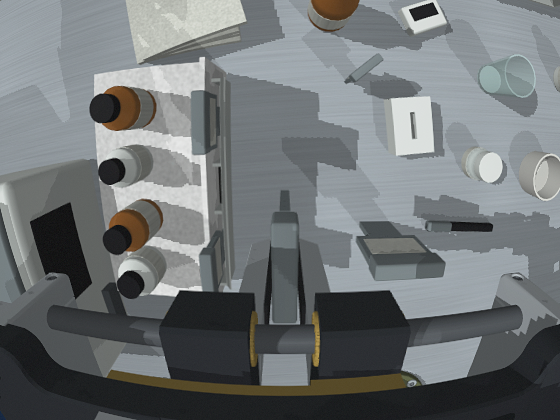

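The wrist view now shows the shelf bay edge-on between the fitted holders at about (203,123) and (212,263). I'll enlarge it.

Run:
```python
from h import *
w=cv2.imread('pics/wrist6.png')
def g(x,y,W,H,k):
    o=cv2.resize(w[y:y+H,x:x+W],None,fx=k,fy=k,interpolation=cv2.INTER_CUBIC)
    for i in range(0,W,10): cv2.putText(o,str(x+i),(i*k,10),0,.3,(0,0,255)); cv2.line(o,(i*k,12),(i*k,16),(0,0,255))
    for i in range(0,H,10): cv2.putText(o,str(y+i),(6,i*k+4),0,.3,(0,0,255)); cv2.line(o,(0,i*k),(5,i*k),(0,0,255))
    return o
a=g(180,70,66,100,6); b=g(180,165,66,100,6)
cv2.imwrite('pics/c4.png',np.hstack([a,b])[:, :800])
```

```text
(no output)
```

View pics/c4.png

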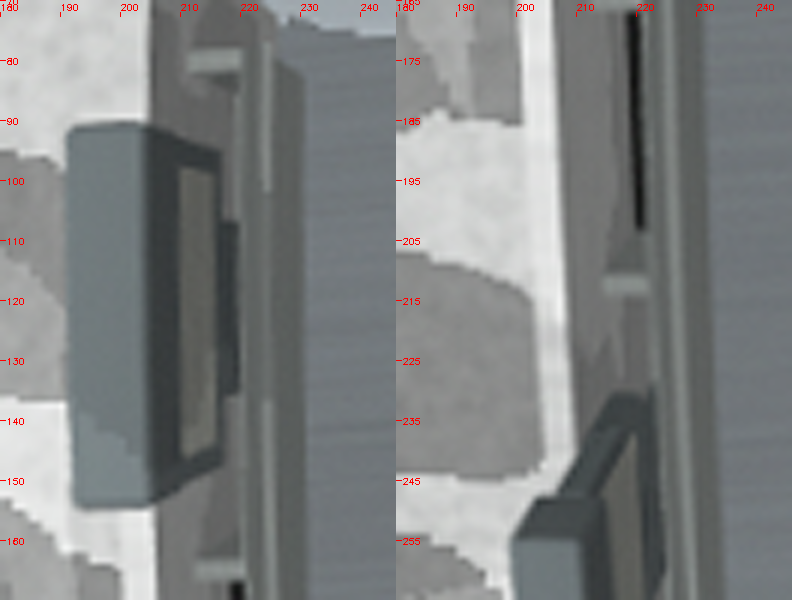

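Run:
```python
from h import *
W='wrist6.png'
for p in [(204.7,75),(206,165),(207.3,200),(209.8,235)]: print('panel',atz(W,*p,130))
for p in [(219,166.3),(221.5,210.5)]: print('div@lip',atz(W,*p,98))
for p in [(212,166.3),(215,210.5)]: print('div@panel',atz(W,*p,98))
for p in [(220.3,165),(222,215)]: print('lip',atz(W,*p,98))
for p in [(191,91),(192.5,154)]: print('h head back top',atz(W,*p,177))
for p in [(204,91),(205,154)]: print('h head front top',atz(W,*p,177))
for p in [(199.6,255),(212,255)]: print('h2 top near',atz(W,*p,177))
# foot of held holder
plan(0,0,0)
```

```text
panel [664.8 225.4 130. ]
panel [568.9 233.8 130. ]
panel [530.2 237.5 130. ]
panel [489.3 240.7 130. ]
div@lip [561.7 226.6  98. ]
div@lip [508.1 230.3  98. ]
div@panel [562.5 235.   98. ]
div@panel [508.7 238.4  98. ]
lip [563.1 224.9  98. ]
lip [502.4 230.5  98. ]
h head back top [644.6 228.5 177. ]
h head back top [586.4 233.3 177. ]
h head front top [642.9 216.3 177. ]
h head front top [585.2 221.4 177. ]
h2 top near [485.6 241.7 177. ]
h2 top near [484.9 228.8 177. ]
grasp [533.1 150.6 309.4] jawyaw -94.52 toolx [-2.8e-03 -4.0e-04 -1.0e+00] F [ 0.3 -0.6  0.1] gap 13.4 t 8.4 j6 1.86
tx ty tz [  7.774 -12.969   4.798] turn (tool x down => -dyaw) 0.0
```

The estimates agree. Slot mouth is at about (535,232) and the lip runs at -5.1°. I'll come in above the flare, then feel for the panel.

```bash
python3 -c "
from h import *
plan(533.6,215,117,84.9,True)"; python3 -m jog '[{"grip":0,"tx":0.4,"ty":-0.05,"tz":-0.4,"turn":0.1},{"grip":0,"tx":0.9,"ty":-0.05,"tz":-0.8,"turn":0.1},{"grip":0,"tx":1.4,"ty":-0.05,"tz":-1.2,"turn":0.1},{"grip":0,"tx":1.8,"ty":-0.05,"tz":-1.5,"turn":0.1},{"grip":0,"tx":2.1,"ty":-0.1,"tz":-1.6,"turn":0.1},{"grip":0,"tx":2.15,"ty":-0.1,"tz":-1.6,"turn":0.1},{"grip":0,"tx":2.15,"ty":-0.1,"tz":-1.6,"turn":0.1},{"grip":0,"tx":2.15,"ty":-0.1,"tz":-1.6,"turn":0.1}]';  python3 -c "
from h import *
plan(535,232,117,84.9,True)"
```

```text
grasp [533.1 150.6 309.4] jawyaw -94.52 toolx [-2.8e-03 -4.0e-04 -1.0e+00] F [ 0.3 -0.6  0.1] gap 13.4 t 8.4 j6 1.86
tx ty tz [ 2.159 -0.109 -1.608] turn (tool x down => -dyaw) 0.096
clock: 9.07
eef_pos: [535.3, 211.4, 207.0]
eef_rot: [1.58, 1.57, -0.085]
wrist_force: [-0.5, -0.2, -0.2]
finger_gap: 13.7
grasp [535.3 211.4 225.8] jawyaw -95.39 toolx [ 3.e-04 -0.e+00 -1.e+00] F [-0.5 -0.2 -0.2] gap 13.7 t 9.07 j6 1.98
tx ty tz [ 0.071 -0.057 -0.512] turn (tool x down => -dyaw) -0.048
```

```bash
python3 -m jog '[{"grip":0,"tx":0.1,"ty":-0.03,"tz":-0.15,"turn":0},{"grip":0,"tx":0.1,"ty":-0.03,"tz":-0.3,"turn":0},{"grip":0,"tx":0.1,"ty":-0.03,"tz":-0.4,"turn":0},{"grip":0,"tx":0.1,"ty":-0.03,"tz":-0.45,"turn":0},{"grip":0,"tx":0.1,"ty":-0.03,"tz":-0.45,"turn":0},{"grip":0,"tx":0.1,"ty":-0.03,"tz":-0.45,"turn":0},{"grip":0,"tx":0.1,"ty":-0.03,"tz":-0.45,"turn":0}]';  python3 -c "
from h import *
plan(535,232,117,84.9,True)"
for i in 1 ; do python3 -m jog '[{"grip":0,"tx":0,"ty":0,"tz":-0.02,"turn":0},{"grip":0,"tx":0,"ty":0,"tz":-0.04,"turn":0},{"grip":0,"tx":0,"ty":0,"tz":-0.04,"turn":0},{"grip":0,"tx":0,"ty":0,"tz":-0.04,"turn":0},{"grip":0,"tx":0,"ty":0,"tz":-0.04,"turn":0}]';  python3 -c "
from h import *
plan(535,232,117,84.9,True)"; done
```

```text
clock: 9.65
eef_pos: [535.5, 230.3, 202.7]
eef_rot: [1.657, 1.571, -0.007]
wrist_force: [-0.3, -0.4, 1.2]
finger_gap: 13.7
grasp [535.5 230.3 221.5] jawyaw -95.33 toolx [ 1.e-04 -0.e+00 -1.e+00] F [-0.3 -0.4  1.2] gap 13.7 t 9.65 j6 2.01
tx ty tz [-0.037 -0.017 -0.041] turn (tool x down => -dyaw) -0.039
clock: 10.07
eef_pos: [535.7, 231.9, 202.6]
eef_rot: [-1.104, 1.571, -2.768]
wrist_force: [-0.3, 1.0, -0.9]
finger_gap: 13.8
grasp [535.7 231.9 221.4] jawyaw -95.34 toolx [-1.e-04 -0.e+00 -1.e+00] F [-0.3  1.  -0.9] gap 13.8 t 10.07 j6 2.01
tx ty tz [-0.039 -0.017 -0.   ] turn (tool x down => -dyaw) -0.04
```

```bash
python3 -m jog '[{"grip":0,"tx":0,"ty":0,"tz":-0.02,"turn":0},{"grip":0,"tx":0,"ty":0,"tz":-0.04,"turn":0},{"grip":0,"tx":0,"ty":0,"tz":-0.04,"turn":0},{"grip":0,"tx":0,"ty":0,"tz":-0.04,"turn":0},{"grip":0,"tx":0,"ty":0,"tz":-0.04,"turn":0}]';  python3 -c "
from h import *
plan(535,232,117,84.9,True);print(manip.read_state()['moment'])"
python3 -m jog '[{"grip":0,"tx":0,"ty":0,"tz":-0.025,"turn":0},{"grip":0,"tx":0,"ty":0,"tz":-0.025,"turn":0},{"grip":0,"tx":0,"ty":0,"tz":-0.025,"turn":0},{"grip":0,"tx":0,"ty":0,"tz":-0.025,"turn":0}]';  python3 -c "
from h import *
plan(535,232,117,84.9,True);print(manip.read_state()['moment'])"
```

```text
clock: 10.48
eef_pos: [535.8, 233.6, 202.7]
eef_rot: [0.967, 1.571, -0.697]
wrist_force: [-0.4, -0.0, -0.7]
finger_gap: 13.5
grasp [535.8 233.6 221.5] jawyaw -95.33 toolx [ 0. -0. -1.] F [-0.4 -0.  -0.7] gap 13.5 t 10.48 j6 2.01
tx ty tz [-0.038 -0.017  0.041] turn (tool x down => -dyaw) -0.039
[ 0.0349863  -0.02279324  0.04144475]
clock: 10.82
eef_pos: [535.9, 234.6, 202.6]
eef_rot: [-1.274, 1.571, -2.938]
wrist_force: [0.8, -0.6, 0.0]
finger_gap: 13.8
grasp [535.9 234.6 221.4] jawyaw -95.33 toolx [-1.e-04 -0.e+00 -1.e+00] F [ 0.8 -0.6  0. ] gap 13.8 t 10.82 j6 2.01
tx ty tz [-0.039 -0.016  0.066] turn (tool x down => -dyaw) -0.039
[ 0.02151835 -0.01662701 -0.00100142]
```

```bash
python3 -m jog '[{"grip":0,"tx":0,"ty":0,"tz":-0.025,"turn":0},{"grip":0,"tx":0,"ty":0,"tz":-0.025,"turn":0},{"grip":0,"tx":0,"ty":0,"tz":-0.025,"turn":0},{"grip":0,"tx":0,"ty":0,"tz":-0.025,"turn":0}]';  python3 -c "
from h import *
plan(535,232,117,84.9,True);print(manip.read_state()['moment'])"
python3 -m jog '[{"grip":0,"tx":0,"ty":0,"tz":-0.02,"turn":0},{"grip":0,"tx":0,"ty":0,"tz":-0.02,"turn":0},{"grip":0,"tx":0,"ty":0,"tz":-0.02,"turn":0},{"grip":0,"tx":0,"ty":0,"tz":-0.02,"turn":0}]';  python3 -c "
from h import *
plan(535,232,117,84.9,True);print(manip.read_state()['moment'])"
```

```text
clock: 11.15
eef_pos: [536.0, 235.5, 202.7]
eef_rot: [-0.083, 1.571, -1.747]
wrist_force: [0.3, -1.1, -0.8]
finger_gap: 13.6
grasp [536.  235.5 221.5] jawyaw -95.34 toolx [-0.e+00 -2.e-04 -1.e+00] F [ 0.3 -1.1 -0.8] gap 13.6 t 11.15 j6 2.02
tx ty tz [-0.039 -0.017  0.088] turn (tool x down => -dyaw) -0.039
[-0.34959161  0.04369593  0.0010884 ]
clock: 11.48
eef_pos: [536.1, 236.0, 202.6]
eef_rot: [-0.115, 1.57, -1.779]
wrist_force: [-0.7, -5.3, 0.9]
finger_gap: 13.8
grasp [536.1 236.  221.4] jawyaw -95.34 toolx [-1.e-04 -6.e-04 -1.e+00] F [-0.7 -5.3  0.9] gap 13.8 t 11.48 j6 2.02
tx ty tz [-0.039 -0.018  0.103] turn (tool x down => -dyaw) -0.041
[-1.36940916  0.17598438  0.05256023]
```

Contact with the panel is at y≈235.3. I'll back off 2 mm to centre and slide down in stages.

```bash
python3 -m jog '[{"grip":0,"tx":0,"ty":-0.02,"tz":0.07,"turn":0},{"grip":0,"tx":0,"ty":-0.02,"tz":0.07,"turn":0},{"grip":0,"tx":0,"ty":-0.02,"tz":0.07,"turn":0},{"grip":0,"tx":0,"ty":-0.02,"tz":0.07,"turn":0}]';  python3 -c "
from h import *
plan(535,233.3,117,84.9,True);print(manip.read_state()['moment'])"
python3 -m jog '[{"grip":0,"tx":0.1,"ty":0,"tz":0,"turn":0},{"grip":0,"tx":0.2,"ty":0,"tz":0,"turn":0},{"grip":0,"tx":0.3,"ty":0,"tz":0,"turn":0},{"grip":0,"tx":0.4,"ty":0,"tz":0,"turn":0},{"grip":0,"tx":0.5,"ty":0,"tz":0,"turn":0},{"grip":0,"tx":0.5,"ty":0,"tz":0,"turn":0}]';  python3 -c "
from h import *
plan(535,233.3,66,84.9,True);print(manip.read_state()['moment'])"
```

```text
clock: 11.82
eef_pos: [535.0, 233.9, 202.7]
eef_rot: [3.11, 1.57, 1.447]
wrist_force: [0.4, -0.8, -0.3]
finger_gap: 13.7
grasp [535.  233.9 221.5] jawyaw -95.33 toolx [ 1.e-04  6.e-04 -1.e+00] F [ 0.4 -0.8 -0.3] gap 13.7 t 11.82 j6 2.01
tx ty tz [-0.038  0.002  0.015] turn (tool x down => -dyaw) -0.038
[-0.01735817 -0.01307299  0.01346256]
clock: 12.32
eef_pos: [534.7, 233.5, 181.5]
eef_rot: [-1.143, 1.569, -2.806]
wrist_force: [-0.6, 0.4, -0.7]
finger_gap: 14.0
grasp [534.7 233.5 200.3] jawyaw -95.34 toolx [-1.5e-03 -5.0e-04 -1.0e+00] F [-0.6  0.4 -0.7] gap 14.0 t 12.32 j6 2.01
tx ty tz [0.708 0.009 0.005] turn (tool x down => -dyaw) -0.039
[-0.02789038  0.03355929  0.01755374]
```

```bash
python3 -m jog '[{"grip":0,"tx":0.1,"ty":0,"tz":0,"turn":0},{"grip":0,"tx":0.2,"ty":0,"tz":0,"turn":0},{"grip":0,"tx":0.3,"ty":0,"tz":0,"turn":0},{"grip":0,"tx":0.3,"ty":0,"tz":0,"turn":0}]';  python3 -c "
from h import *
plan(535,233.3,66,84.9,True);print(manip.read_state()['moment'])"
python3 -m jog '[{"grip":0,"tx":0.1,"ty":0,"tz":0,"turn":0},{"grip":0,"tx":0.2,"ty":0,"tz":0,"turn":0},{"grip":0,"tx":0.25,"ty":0,"tz":0,"turn":0},{"grip":0,"tx":0.25,"ty":0,"tz":0,"turn":0},{"grip":0,"tx":0.25,"ty":0,"tz":0,"turn":0},{"grip":0,"tx":0.25,"ty":0,"tz":0,"turn":0}]';  python3 -c "
from h import *
plan(535,233.3,60,84.9,True);print(manip.read_state()['moment'])"
```

```text
clock: 12.65
eef_pos: [534.7, 233.5, 169.6]
eef_rot: [-1.149, 1.569, -2.813]
wrist_force: [-1.1, 0.4, -0.3]
finger_gap: 13.7
grasp [534.7 233.5 188.4] jawyaw -95.33 toolx [-1.2e-03 -4.0e-04 -1.0e+00] F [-1.1  0.4 -0.3] gap 13.7 t 12.65 j6 2.01
tx ty tz [0.411 0.008 0.005] turn (tool x down => -dyaw) -0.039
[ 0.06177446  0.00503725 -0.03763862]
clock: 13.15
eef_pos: [535.1, 233.7, 160.8]
eef_rot: [2.015, 1.571, 0.351]
wrist_force: [0.4, -0.4, -0.2]
finger_gap: 13.5
grasp [535.1 233.7 179.6] jawyaw -95.34 toolx [ 3.e-04  1.e-04 -1.e+00] F [ 0.4 -0.4 -0.2] gap 13.5 t 13.15 j6 2.01
tx ty tz [ 0.341 -0.002  0.009] turn (tool x down => -dyaw) -0.039
[0.07292413 0.00991383 0.03049405]
```

```bash
python3 -m jog '[{"grip":0,"tx":0.08,"ty":0,"tz":0,"turn":0},{"grip":0,"tx":0.15,"ty":0,"tz":0,"turn":0},{"grip":0,"tx":0.2,"ty":0,"tz":0,"turn":0},{"grip":0,"tx":0.25,"ty":0,"tz":0,"turn":0},{"grip":0,"tx":0.25,"ty":0,"tz":0,"turn":0},{"grip":0,"tx":0.25,"ty":0,"tz":0,"turn":0}]';  python3 -c "
from h import *
plan(535,233.3,60,84.9,True);print(manip.read_state()['moment'])"
python3 -m jog '[{"grip":0,"tx":0.03,"ty":0,"tz":0,"turn":0},{"grip":0,"tx":0.06,"ty":0,"tz":0,"turn":0},{"grip":0,"tx":0.06,"ty":0,"tz":0,"turn":0},{"grip":0,"tx":0.06,"ty":0,"tz":0,"turn":0}]';  python3 -c "
from h import *
plan(535,233.3,60,84.9,True);print(manip.read_state()['moment'])"
```

```text
clock: 13.65
eef_pos: [535.0, 233.7, 150.8]
eef_rot: [2.234, 1.571, 0.57]
wrist_force: [-0.6, -1.4, 2.4]
finger_gap: 13.7
grasp [535.  233.7 169.6] jawyaw -95.33 toolx [ 1.e-04  0.e+00 -1.e+00] F [-0.6 -1.4  2.4] gap 13.7 t 13.65 j6 2.01
tx ty tz [ 0.089 -0.     0.009] turn (tool x down => -dyaw) -0.039
[-0.05567268  0.28530214 -0.01001046]
clock: 13.98
eef_pos: [535.1, 233.7, 148.4]
eef_rot: [2.092, 1.571, 0.428]
wrist_force: [-0.9, -0.1, 4.1]
finger_gap: 13.8
grasp [535.1 233.6 167.2] jawyaw -95.34 toolx [ 2.e-04  1.e-04 -1.e+00] F [-0.9 -0.1  4.1] gap 13.8 t 13.98 j6 2.01
tx ty tz [ 0.029 -0.001  0.009] turn (tool x down => -dyaw) -0.039
[-0.06017908  0.29097523 -0.04155091]
```

```bash
python3 -m jog '[{"grip":0,"tx":0.03,"ty":0,"tz":0,"turn":0},{"grip":0,"tx":0.06,"ty":0,"tz":0,"turn":0},{"grip":0,"tx":0.06,"ty":0,"tz":0,"turn":0},{"grip":0,"tx":0.06,"ty":0,"tz":0,"turn":0}]';  python3 -c "
from h import *
plan(535,233.3,60,84.9,True);print(manip.read_state()['moment'])"
python3 -m jog '[{"grip":0,"tx":0.02,"ty":0,"tz":0,"turn":0},{"grip":0,"tx":0.03,"ty":0,"tz":0,"turn":0},{"grip":0,"tx":0.03,"ty":0,"tz":0,"turn":0},{"grip":0,"tx":0.03,"ty":0,"tz":0,"turn":0}]';  python3 -c "
from h import *
plan(535,233.3,60,84.9,True);print(manip.read_state()['moment'])"
```

```text
clock: 14.32
eef_pos: [535.3, 233.7, 146.5]
eef_rot: [1.984, 1.57, 0.321]
wrist_force: [-1.5, -1.3, 9.3]
finger_gap: 13.7
grasp [535.2 233.7 165.3] jawyaw -95.33 toolx [ 1.e-03  3.e-04 -1.e+00] F [-1.5 -1.3  9.3] gap 13.7 t 14.32 j6 2.01
tx ty tz [-0.017 -0.005  0.01 ] turn (tool x down => -dyaw) -0.039
[-0.23407854  0.53929439 -0.04484489]
clock: 14.65
eef_pos: [535.6, 233.8, 146.4]
eef_rot: [2.014, 1.568, 0.35]
wrist_force: [-4.9, -0.7, 17.5]
finger_gap: 13.7
grasp [535.5 233.8 165.2] jawyaw -95.33 toolx [ 2.3e-03  9.0e-04 -1.0e+00] F [-4.9 -0.7 17.5] gap 13.7 t 14.65 j6 2.01
tx ty tz [-0.02  -0.012  0.014] turn (tool x down => -dyaw) -0.039
[-0.41881221  1.06847764 -0.02718493]
```

The hard stop is reached: z no longer falls and the force rises past the cushion's 6 N. I'll ease off slightly, hold, and check in a picture.

```bash
python3 -m jog '[{"grip":0,"tx":-0.014,"ty":0,"tz":0,"turn":0},{"grip":0,"tx":-0.014,"ty":0,"tz":0,"turn":0},{"grip":0,"tx":-0.014,"ty":0,"tz":0,"turn":0},{"grip":0,"tx":-0.014,"ty":0,"tz":0,"turn":0},{"grip":0,"tx":-0.014,"ty":0,"tz":0,"turn":0},{"grip":0,"tx":-0.014,"ty":0,"tz":0,"turn":0}]'
python3 - <<'E'
from h import *
plan(535,233.3,60,84.9,True);print(manip.read_state()['moment'])
a=snap('scene','scene9.png');snap('side','side9.png')
s=cv2.imread('pics/scene9.png'); d=cv2.imread('pics/side9.png')
cv2.imwrite('pics/c9.png',np.hstack([cv2.resize(s[60:360,100:440],(400,353)),cv2.resize(d[90:390,160:500],(400,353))]))
cv2.imwrite('pics/c9.png',np.vstack([cv2.imread('pics/c9.png'),np.hstack([cv2.resize(s[80:175,290:445],(400,245),interpolation=2),cv2.resize(d[230:325,225:380],(400,245),interpolation=2)])]))
E
```

```text
clock: 15.15
eef_pos: [535.4, 233.8, 146.4]
eef_rot: [2.032, 1.569, 0.368]
wrist_force: [-2.9, -0.9, 13.0]
finger_gap: 13.5
grasp [535.4 233.8 165.2] jawyaw -95.34 toolx [ 1.7e-03  7.0e-04 -1.0e+00] F [-2.9 -0.9 13. ] gap 13.5 t 15.15 j6 2.01
tx ty tz [-0.019 -0.009  0.013] turn (tool x down => -dyaw) -0.04
[-0.20230953  0.82390707  0.01078992]
```

View pics/c9.png

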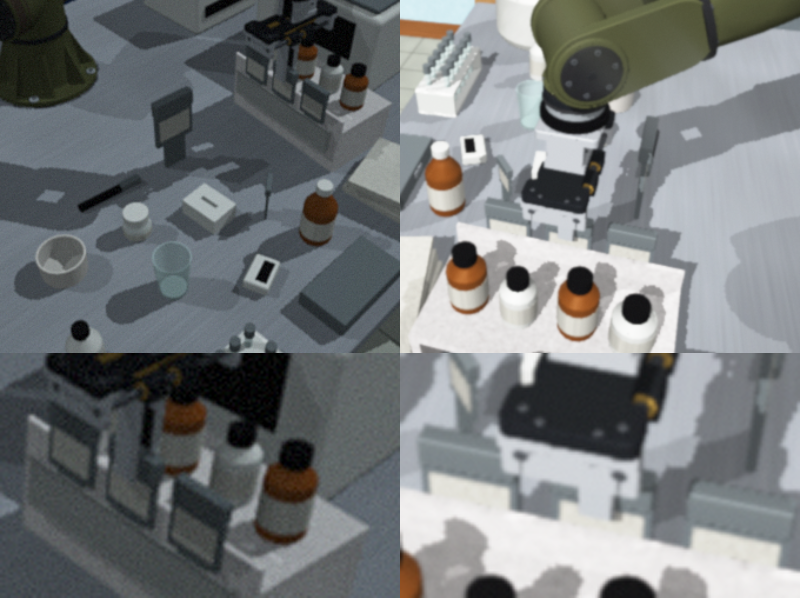

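The holder stands level between its neighbours, the dish is upright, and everything else looks undisturbed. Grip height is 165.2 mm against 165.4 expected at full squeeze, with the push steady at 13 N.

```bash
python3 -c "
from h import *
manip.sign_off()"
```

```text
the job is handed in; nothing more can be done
```

The label holder is seated in the empty bay with the cushion squeezed to its stop. I handed the job in at about 15 s with the arm still gripping and pressing.

- **Dip:** I lifted the holder out of its block and lowered its foot about 19 mm below the dish rim for over half a second.
- **Fitting:** I felt for the shelf panel with the foot (contact peaked at about 5 N), backed off about 2 mm and slid it down behind the lip. No contact force showed until the cushion.
- **Squeeze:** The cushion resisted from about 2 N up to a hard stop after roughly 6 mm. The push briefly reached 17.5 N, so I eased it to a steady 13 N, with grip at 40 N. The grip height was 165.2 mm against 165.4 mm expected at full squeeze.
- **Final pictures:** They show the holder level with its two neighbours, the dish upright and the other items apparently where they were.
- **Off-ideal readings:** About 3 N of sideways force along the lip remains in the pressed pose. One early dish estimate, from the edge of the wrist camera's view, was about 18 mm off the others. I replaced it with a closer look before dipping.

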